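Find the stamped sample carton and push it to the dispatch line

TASK

One of the two small sealed cardboard cartons carries a round red stamp underneath. With the fingertips tip both cartons over away from you, each onto its back so that its underside faces you, and when both are lying push the stamped one along the bench until the yellow dispatch line runs under its middle. Leave the other one lying well short of the line, do not lift or carry either of them, and leave the blue cup and the two brass weights alone.

Things in the scene. Friction and masses are not known exactly. Their poses are not given: they have to be found in the camera images.
- carton_1: one of two look-alike sealed cardboard cartons (about 0.2 kg, does not open), 55 mm deep (x), 80 mm wide (y), 80 mm tall (z), standing upright, blank white label on its front. Origin: centre of its underside; x points away from the robot, y left, z up. Either may stand on the left, and only one of the two has the red stamp underneath
- carton_2: the other carton: same size, look and axes. Pushed away from the robot near its top (72 mm up), a carton tips about its far lower edge without sliding much, balances at about 35 degrees, then falls onto its back: its z then points away from the robot, its x down, its underside stands upright facing the robot. Lying so it is 80 mm deep, 80 wide, 55 tall
- carton_1_mid (a point): the centre of carton_1's volume, 40 mm along its z from its origin; turns with it
- carton_2_mid (a point): the centre of carton_2's volume, 40 mm along its z from its origin; turns with it
- stamp (a point): the centre of the round red stamp (50 mm across, with a pale ring in it), in the middle of the underside of the stamped carton
- dispatch_line: straight strip of yellow tape stuck flat on the bench beyond the cartons, 20 mm wide (x), 360 mm long (y), no height. Origin: its middle; x points across it, away from the robot, y along it to the left. The corner of a stirrer's flat base stands by its right end, an instrument's tripod foot by its left end, and a round green foot 50 mm beyond its middle, so push straight across it, not slantwise
- brass_weight: loose pale brass-coloured weight with a knob, 30 mm across, 40 mm tall; bystander; origin at the centre of its underside
- blue_cup: loose light-blue cup, 52 mm across, 55 mm tall; bystander; origin at the centre of its underside
- small_weight: smaller loose weight like the first, 24 mm across, 30 mm tall; bystander; origin at the centre of its underside
Not all that is in view belongs to the job. Leave any green look-alike of the carton_2 alone.

How it is judged:
On the way, in this order (a step that is already met when the one before it is completed fails the run):
1. one carton lies on its back, its underside facing the robot (angle between any of carton_1, carton_2's own x axis and vertical above 2.9 rad), for 0.2 s.
2. both cartons lie on their backs, before the stamped one is pushed to the line (angle between each of carton_1, carton_2's own x axis and vertical above 2.9 rad and x of carton_1_mid in the frame of dispatch_line below -0.04 m), for 0.2 s.
3. the stamped carton (carton_1) is pushed to the line, the line under its middle (x of carton_1_mid in the frame of dispatch_line between -0.016 and 0.016 m), for 0.2 s.
At the end, for the whole second after the job is handed in: Both cartons lie at rest on their backs (within about 14 degrees). The stamped carton's centre is within 16 mm of the dispatch line's centre line and within 170 mm of the line's middle along it; the other carton's centre is at least 45 mm short of the line's centre line (all of step 3 and y of carton_1_mid in the frame of dispatch_line between -0.17 and 0.17 m and angle between each of carton_1, carton_2's own x axis and vertical above 2.9 rad and x of carton_2_mid in the frame of dispatch_line below -0.045 m and linear speed of each of carton_1, carton_2 below 0.02 m/s); the robot touches nothing.
It fails at once if a carton is lifted or carried off the bench (standing by 15 mm, lying by 20 mm, or its centre above 65 mm at any tilt; tipping takes the centre only to 49 mm) (height (world z) of any of carton_1_mid, carton_2_mid above 0.065 m or (angle between carton_1's own z axis and vertical below 0.1 rad and height (world z) of carton_1_mid above 0.055 m) or (angle between carton_1's own x axis and vertical above 2.9 rad and height (world z) of carton_1_mid above 0.0475 m) or (angle between carton_2's own z axis and vertical below 0.1 rad and height (world z) of carton_2_mid above 0.055 m) or (angle between carton_2's own x axis and vertical above 2.9 rad and height (world z) of carton_2_mid above 0.0475 m)).
It fails at once if the blue cup or one of the two weights is moved by more than 20 mm (distance of any of brass_weight, blue_cup, small_weight from where it was at the start of the episode above 0.02 m).
It also fails if it takes over 59 s, if anything falls off the work surface, if the arm or the gripper's body presses on something with over 40 N, if the wrist force passes 120 N, or if a joint passes its speed limit or range.

ROBOT

A 6-joint arm with a two-finger parallel gripper is mounted at the origin on a cart in front of the work surface, level with it; the furniture and walls round the work are solid. World frame = base frame: x ahead of the robot, y to its left, z up, the work surface at z = 0. Lengths are in m, angles in rad, forces in N, time in s.
With the tool pointing down it reaches from about 0.4 to 0.825 m from the base axis. Payload 7 kg.
Tool frame: the origin (TCP) lies on the centre line of the jaws, within the pads' length; the fingertips stand 22 mm ahead of it and the grasp point (between the pads) lies 3 mm ahead of it (arm.tcp_to_tips is the distance from the TCP to the fingertips, in m); z points along the fingers, y is the line along which they close (so a half turn about z gives the same grasp; the last joint's range is limited). The gripper opens to 88 mm and grips with 3 to 60 N. Pads are 19 mm wide; open, the fingers measure 130 mm over their backs; the gripper's body (78 mm by 193 mm) begins 47 mm behind the grasp point.
Start: joints at [-1.052, 0.359, 0.012, 0, -1.224, -0.288], TCP at [0.154, -0.657, 0.249] pointing down, gripper open.
Joint ranges: [-3.07, 3.07], [-1.43, 2.12], [-1.02, 1.25], [-3.03, 1.67], [-3.05, -0], [-3.03, 3.03]. Speed limits (rad/s): [2.39, 2.39, 3.01, 3.14, 3.14, 3.14].

INTERFACE

Orientations are given as [roll, pitch, yaw] about the fixed x, y, z axes, in that order (R = Rz(yaw) Ry(pitch) Rx(roll)).
In Python, from station import arm gives the robot as it stands.
- The arm moves only by the tool jog_arm, never from a script. Its argument "targets" is a list of rows, each an object of numbers: "dx", "dy", "dz": the shift along the tool's x, y, z in mm; "rx", "ry", "rz": the turn, a rotation vector about the tool's x, y, z in rad; "gripper": the closure, from 0 (fully open) to 1 (shut). In form: [{"dx": .., "dy": .., "dz": .., "rx": .., "ry": .., "rz": .., "gripper": ..}, ...]. A call has exactly 8 rows; each row is the pose to reach, as a shift and turn from the pose commanded when the call began, along the tool's axes at that moment; what a row does not reach only later rows make up. A row lasts 1/12 s, in which the tool goes at most 41.7 mm and 7.16 degrees, less where a joint would pass 70% of its speed; a pose out of reach is approached as far as the arm can. A call with a gripper value outside its range is refused whole. The fingers move at their own pace and stop on an object; "force" is the grip in N (left out, the last holds). Time passes only in rows, so rows that repeat a pose let the fingers close, or fill a call up. It gives the time, the measured TCP pose, the force, the opening and the grip force at its end, in the units of the state.
- arm.get_state(): the state, without advancing time (a new reading comes with each control period).
- arm.grab_frame(name): name is "scene" or "top"; returns a dict with "frame" (420x560x3 uint8, red, green, blue), "z_map" (420x560 float32, m along the optical axis (not along the pixel's ray), 0 where there is no reading), "fx", "fy", "cx", "cy" (pixels), "view" (4x4, takes a point from world to camera coordinates). Camera axes: x right, y down, z forward; pixel columns grow to the right and rows downward; lengths in m; the calibration is good to about 2 mm. A picture is of the moment at which its call begins.
- arm.job_done(): hands the job in; it is judged then, once.
The state is a dict: "t": time; "q": joint angles; "qd": joint speeds; "joint_efforts": joint torques, N m; "eef_pos": TCP position; "ee_rot": TCP orientation; "force": force on the tool from outside, world axes, zero at the start; "moment": the same for the moment, N m; "width": finger opening in m; "gripper_force": force on a finger pad.
Only numpy, scipy, OpenCV 4.12 (cv2) and the standard library are available. Lean on these libraries where they do the work, as an engineer would, in place of code of your own. Each camera call takes 0.05 s, during which the arm holds its last target. There are 200 camera calls.

## Working session

There is one attempt and no reset: what is moved stays moved. The work goes in short steps, Python scripts to look and compute and a tool call to move; the robot and the scene stay as the last step left them, time stands still between calls to the robot, and variables do not carry over. Pictures are saved under pics/ and viewed, at most 10 in all, crops included, and the job is handed in when it is done.

Besides the shell and the picture viewer there is one more tool, called by a JSON object that holds its "op" and its "data". jog_arm: Moves the arm, as the interface text tells. Its arguments: {"type":"object","properties":{"targets":{"type":"array","items":{"type":"object","properties":{"dx":{"type":"number"},"dy":{"type":"number"},"dz":{"type":"number"},"rx":{"type":"number"},"ry":{"type":"number"},"rz":{"type":"number"},"gripper":{"type":"number"}}}},"force":{"type":"number"}},"required":["targets"]}

```bash
mkdir -p pics
cat > h.py <<'E'
import numpy as np, cv2
from station import arm
def grab(n,save=None,scale=1):
    f=arm.grab_frame(n)
    if save: cv2.imwrite('pics/'+save,cv2.resize(f['frame'][:,:,::-1],None,fx=scale,fy=scale))
    return f
def pts(f):
    z=f['z_map'];v,u=np.mgrid[:z.shape[0],:z.shape[1]]
    P=np.stack([(u-f['cx'])/f['fx']*z,(v-f['cy'])/f['fy']*z,z,np.ones_like(z)],-1)
    W=P@np.linalg.inv(f['view']).T
    W=W[...,:3]; W[z==0]=np.nan
    return W
E
python3 - <<'E'
from h import *
for n in('scene','top'):
    f=grab(n,n+'0.png',1.4); print(n,np.linalg.inv(f['view'])[:3,3])
s=arm.get_state();print(s['t'],s['eef_pos'],s['ee_rot'],s['width'])
E
```

```text
scene [-0.57336659  0.82445367  0.70663436]
top [0.30596774 0.07100458 1.65016213]
0.1 [ 0.15429503 -0.65671621  0.24773208] [ 3.14013007e+00 -1.62859318e-04 -2.91086150e+00] 0.08756771021270524
```

View pics/top0.png

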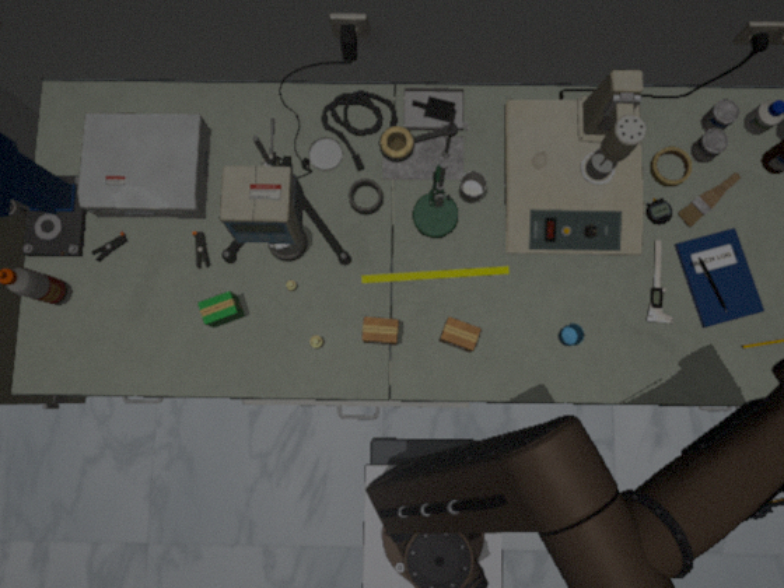

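View pics/scene0.png

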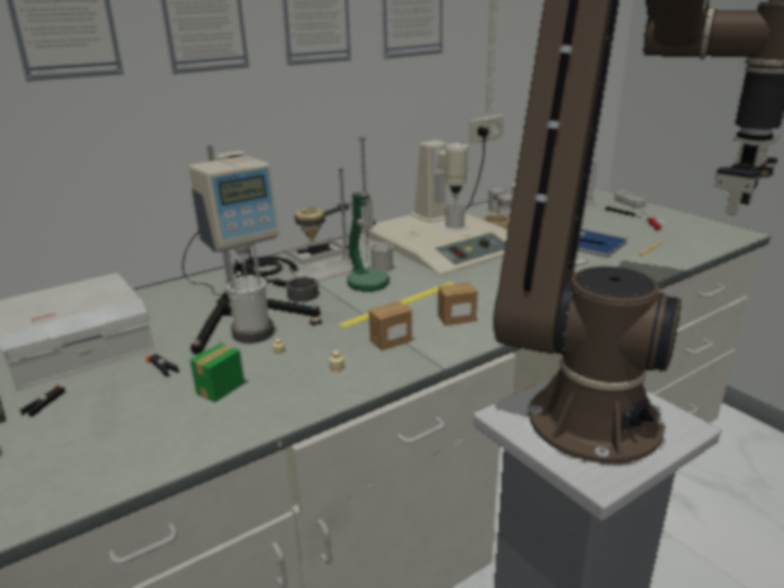

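The top view shows two brown cartons at about (380,330) and (461,334). The green look-alike is at (219,309) and is not part of the job. The yellow line runs from (362,279) to (509,270). The weights are at (316,342) and (291,285), and the cup is at (570,334).

```bash
cat >> h.py <<'E'
def cartons(f,W,zmin=.065,zmax=.095):
    hsv=cv2.cvtColor(f['frame'],cv2.COLOR_RGB2HSV)
    m=((hsv[...,0]<24)&(hsv[...,1]>70)&(W[...,2]>zmin)&(W[...,2]<zmax)&(W[...,0]>.3)&(W[...,0]<.8)&(abs(W[...,1])<.4)).astype(np.uint8)
    n,l,st,_=cv2.connectedComponentsWithStats(m)
    out=[]
    for i in range(1,n):
        if st[i,4]>60:
            p=W[l==i]; r=cv2.minAreaRect((p[:,:2]*1000).astype(np.float32))
            out.append((st[i,4],np.round(r[0]),np.round(r[1]),round(r[2],1),np.round(np.nanmedian(p[:,2])*1000),np.round(p.mean(0)*1000)))
            print(*out[-1], cv2.boxPoints(r).round().tolist())
def line(f,W):
    hsv=cv2.cvtColor(f['frame'],cv2.COLOR_RGB2HSV)
    m=(abs(hsv[...,0].astype(int)-30)<6)&(hsv[...,1]>150)&(abs(W[...,2])<.01)&(W[...,0]>.4)
    p=W[m]*1000
    print('line',p.mean(0).round(),cv2.minAreaRect(p[:,:2].astype(np.float32)))
E
python3 - <<'E'
from h import *
f=grab('top');W=pts(f);cartons(f,W);line(f,W)
for n,u,v in(('cup',570,334),('w',316,342),('sw',291,285),('green',219,309),('foot',435,215),('stirrercorner',510,252),('tripodfoot',346,257)): print(n,W[int(v/1.4),int(u/1.4)].round(3))
crop=f['frame'][150:290,120:460,::-1]; cv2.imwrite('pics/crop.png',cv2.resize(crop,None,fx=2.3,fy=2.3,interpolation=cv2.INTER_CUBIC))
E
```

```text
416 [461. 129.] [80. 55.] 87.1 79.0 [461. 128.  79.] [[432.0, 90.0], [487.0, 88.0], [491.0, 167.0], [436.0, 170.0]]
422 [455. -56.] [79. 55.] 70.3 79.0 [455. -56.  79.] [[416.0, -84.0], [468.0, -103.0], [495.0, -28.0], [443.0, -10.0]]
line [604. -14.   0.] ((610.394287109375, -359.12872314453125), (977.37353515625, 458.39105224609375), 67.35482788085938)
cup [ 0.465 -0.325  0.005]
w [0.433 0.28  0.042]
sw [0.571 0.347 0.027]
green [0.504 0.5   0.081]
foot [0.747 0.003 0.027]
stirrercorner [ 0.659 -0.182  0.014]
tripodfoot [0.638 0.213 0.039]
```

View pics/crop.png

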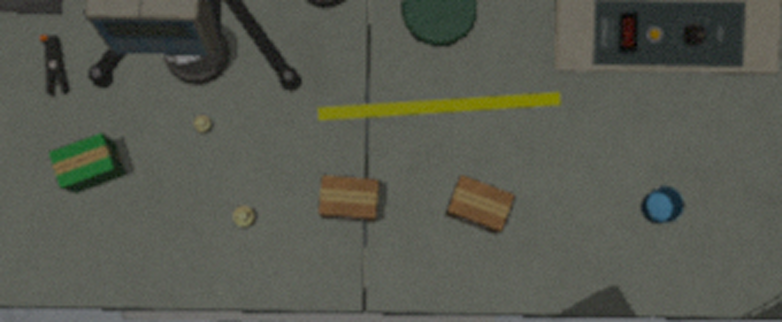

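```bash
cat >> h.py <<'E'
from scipy.spatial.transform import Rotation as Ro
def st():
    s=arm.get_state();print('t',round(s['t'],2),'p',(np.array(s['eef_pos'])*1000).round(1),np.round(s['ee_rot'],3),'F',np.round(s['force'],1),'q',np.round(s['q'],2));return s
def rel(s,xyz_mm,yaw):
    R=Ro.from_euler('xyz',s['ee_rot']);T=Ro.from_euler('xyz',[np.pi,0,yaw])
    print('d',R.inv().apply(np.array(xyz_mm)-np.array(s['eef_pos'])*1000).round(1),'r',(R.inv()*T).as_rotvec().round(3))
E
python3 - <<'E'
from h import *
s=st()
rel(s,[440,-380,220],2.798);rel(s,[440,-150,180],2.798);rel(s,[409,-40,150],2.798)
f=grab('top');W=pts(f);hsv=cv2.cvtColor(f['frame'],cv2.COLOR_RGB2HSV)
m=(abs(hsv[...,0].astype(int)-30)<6)&(hsv[...,1]>150)&(abs(W[...,2])<.01)&(abs(W[...,0]-.6)<.06)&(abs(W[...,1])<.25)
p=W[m]*1000;print(p.mean(0).round(1),cv2.minAreaRect(p[:,:2].astype(np.float32)),cv2.fitLine(p[:,:2].astype(np.float32),cv2.DIST_L2,0,.01,.01).ravel())
# obstacles near line
o=(W[...,2]>.008)&(W[...,0]>.57)&(W[...,0]<.8)&(abs(W[...,1])<.3)
for y in range(-240,250,20):
    k=o&(abs(W[...,1]*1000-y)<10); print(y,W[k][:,0].min().round(3) if k.any() else None,end='; ')
E
```

```text
t 0.15 p [ 154.3 -656.8  247.9] [ 3.14  -0.    -2.911] F [-0.3 -0.2  0. ] q [-1.05  0.36  0.01 -0.   -1.22 -0.29]
d [-341.4  204.1   28.1] r [ 0.001 -0.     0.574]
d [-394.   427.9   68.3] r [ 0.001 -0.     0.574]
d [-389.   542.1   98.5] r [ 0.001 -0.     0.574]
[ 6.045e+02 -2.500e+00  5.000e-01] ((605.2467651367188, -2.56646728515625), (19.939624786376953, 355.4481201171875), 4.458409786224365) [ 7.8649707e-02 -9.9690229e-01  6.0453186e+02 -2.4547298e+00]
-240 0.602; -220 0.598; -200 0.602; -180 0.656; -160 0.611; -140 0.603; -120 0.577; -100 0.618; -80 0.6; -60 0.603; -40 0.585; -20 0.599; 0 0.606; 20 0.599; 40 0.585; 60 0.591; 80 0.635; 100 0.639; 120 0.635; 140 0.587; 160 0.597; 180 0.722; 200 0.624; 220 0.606; 240 0.571;
```

{"op": "jog_arm", "data": {"targets": [{"dx": -40, "dy": 15, "dz": 4, "rz": 0.1, "gripper": 1}, {"dx": -80, "dy": 30, "dz": 8, "rz": 0.2, "gripper": 1}, {"dx": -120, "dy": 45, "dz": 12, "rz": 0.3, "gripper": 1}, {"dx": -158, "dy": 60, "dz": 16, "rz": 0.4, "gripper": 1}, {"dx": -196, "dy": 78, "dz": 20, "rz": 0.5, "gripper": 1}, {"dx": -232, "dy": 98, "dz": 24, "rz": 0.574, "gripper": 1}, {"dx": -266, "dy": 122, "dz": 28, "rz": 0.574, "gripper": 1}, {"dx": -296, "dy": 150, "dz": 28, "rz": 0.574, "gripper": 1}]}}

```text
invalid input at $.targets[0]: expected keys dx, dy, dz, rx, ry, rz, gripper
```

Run:
```python
from h import *
s=st()
rel(s,[445,-150,180],2.798);rel(s,[409,-40,150],2.798)
```

```text
t 0.2 p [ 154.3 -656.9  248. ] [ 3.141 -0.    -2.911] F [ 0.5  0.2 -0.6] q [-1.05  0.36  0.01 -0.   -1.22 -0.29]
d [-398.9  426.9   68.4] r [ 0.001 -0.     0.574]
d [-389.   542.2   98.5] r [ 0.001 -0.     0.574]
```

{"op": "jog_arm", "data": {"targets": [{"dx": -38, "dy": 15, "dz": 4, "rx": 0, "ry": 0, "rz": 0.1, "gripper": 1}, {"dx": -76, "dy": 30, "dz": 8, "rx": 0, "ry": 0, "rz": 0.2, "gripper": 1}, {"dx": -114, "dy": 45, "dz": 12, "rx": 0, "ry": 0, "rz": 0.3, "gripper": 1}, {"dx": -152, "dy": 60, "dz": 16, "rx": 0, "ry": 0, "rz": 0.4, "gripper": 1}, {"dx": -190, "dy": 77, "dz": 20, "rx": 0, "ry": 0, "rz": 0.5, "gripper": 1}, {"dx": -226, "dy": 96, "dz": 24, "rx": 0, "ry": 0, "rz": 0.574, "gripper": 1}, {"dx": -260, "dy": 119, "dz": 28, "rx": 0, "ry": 0, "rz": 0.574, "gripper": 1}, {"dx": -290, "dy": 147, "dz": 28, "rx": 0, "ry": 0, "rz": 0.574, "gripper": 1}]}}

```text
t: 0.87
eef_pos: [0.4045, -0.4461, 0.2193]
ee_rot: [3.141, -0.001, 2.798]
force: [-0.1, -0.1, 0.0]
width: 0.0397
gripper_force: 0.0
```

Run:
```python
from h import *
s=st()
rel(s,[440,-250,180],2.798);rel(s,[430,-150,150],2.798);rel(s,[409,-40,150],2.798)
```

```text
t 0.87 p [ 404.5 -446.1  219.3] [ 3.141e+00 -1.000e-03  2.798e+00] F [-0.1 -0.1  0. ] q [-0.51  0.26 -0.2  -0.   -1.12 -1.4 ]
d [ 32.6 196.6  39.4] r [ 0.    -0.001 -0.   ]
d [ 75.7 287.4  69.5] r [ 0.    -0.001 -0.   ]
d [132.5 383.9  69.6] r [ 0.    -0.001 -0.   ]
```

{"op": "jog_arm", "data": {"targets": [{"dx": 3, "dy": 38, "dz": 8, "rx": 0, "ry": 0, "rz": 0, "gripper": 1}, {"dx": 8, "dy": 78, "dz": 16, "rx": 0, "ry": 0, "rz": 0, "gripper": 1}, {"dx": 15, "dy": 118, "dz": 24, "rx": 0, "ry": 0, "rz": 0, "gripper": 1}, {"dx": 24, "dy": 158, "dz": 32, "rx": 0, "ry": 0, "rz": 0, "gripper": 1}, {"dx": 34, "dy": 197, "dz": 40, "rx": 0, "ry": 0, "rz": 0, "gripper": 1}, {"dx": 47, "dy": 235, "dz": 47, "rx": 0, "ry": 0, "rz": 0, "gripper": 1}, {"dx": 62, "dy": 273, "dz": 54, "rx": 0, "ry": 0, "rz": 0, "gripper": 1}, {"dx": 80, "dy": 308, "dz": 60, "rx": 0, "ry": 0, "rz": 0, "gripper": 1}]}}

```text
t: 1.53
eef_pos: [0.4314, -0.1288, 0.1602]
ee_rot: [3.142, 0.0, 2.798]
force: [0.6, 0.2, -0.2]
width: 0.0005
gripper_force: 0.0
```

Run:
```python
from h import *
s=st()
rel(s,[408,-40,150],2.798);rel(s,[408,-40,94],2.798)
```

```text
t 1.53 p [ 431.4 -128.8  160.2] [3.142 0.    2.798] F [ 0.6  0.2 -0.2] q [ 0.15  0.07 -0.59  0.   -0.91 -2.06]
d [51.9 75.8 10.2] r [0. 0. 0.]
d [51.9 75.8 66.2] r [0. 0. 0.]
```

{"op": "jog_arm", "data": {"targets": [{"dx": 17, "dy": 25, "dz": 3, "rx": 0, "ry": 0, "rz": 0, "gripper": 1}, {"dx": 35, "dy": 50, "dz": 6, "rx": 0, "ry": 0, "rz": 0, "gripper": 1}, {"dx": 52, "dy": 76, "dz": 10, "rx": 0, "ry": 0, "rz": 0, "gripper": 1}, {"dx": 52, "dy": 76, "dz": 30, "rx": 0, "ry": 0, "rz": 0, "gripper": 1}, {"dx": 52, "dy": 76, "dz": 50, "rx": 0, "ry": 0, "rz": 0, "gripper": 1}, {"dx": 52, "dy": 76, "dz": 66, "rx": 0, "ry": 0, "rz": 0, "gripper": 1}, {"dx": 52, "dy": 76, "dz": 66, "rx": 0, "ry": 0, "rz": 0, "gripper": 1}, {"dx": 52, "dy": 76, "dz": 66, "rx": 0, "ry": 0, "rz": 0, "gripper": 1}]}}

```text
t: 2.2
eef_pos: [0.4075, -0.0418, 0.0944]
ee_rot: [-3.14, -0.001, 2.799]
force: [0.4, -0.8, 0.2]
width: 0.0007
gripper_force: 0.0
```

Run:
```python
from h import *
s=st();rel(s,[408,-40,94],2.798)
f=grab('scene','s1.png')
c=f['frame'][150:290,200:400,::-1]; cv2.imwrite('pics/s1.png',cv2.resize(c,None,fx=4,fy=4,interpolation=cv2.INTER_CUBIC))
```

```text
t 2.2 p [407.5 -41.8  94.4] [-3.140e+00 -1.000e-03  2.799e+00] F [ 0.4 -0.8  0.2] q [ 0.39  0.09 -0.75  0.   -0.73 -2.3 ]
d [0.2 1.8 0.4] r [-0.001 -0.001  0.001]
```

View pics/s1.png

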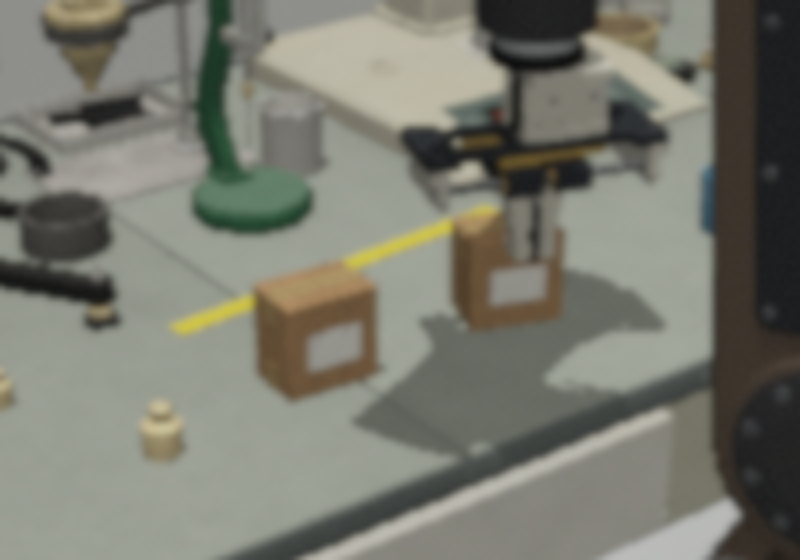

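The closed fingertips at (530,250) are just behind the right carton's near face. I'll push it slowly.

{"op": "jog_arm", "data": {"targets": [{"dx": -6, "dy": 1, "dz": 0, "rx": 0, "ry": 0, "rz": 0, "gripper": 1}, {"dx": -11, "dy": 1, "dz": 0, "rx": 0, "ry": 0, "rz": 0, "gripper": 1}, {"dx": -15, "dy": 1, "dz": 0, "rx": 0, "ry": 0, "rz": 0, "gripper": 1}, {"dx": -19, "dy": 1, "dz": 0, "rx": 0, "ry": 0, "rz": 0, "gripper": 1}, {"dx": -23, "dy": 1, "dz": 0, "rx": 0, "ry": 0, "rz": 0, "gripper": 1}, {"dx": -27, "dy": 1, "dz": 0, "rx": 0, "ry": 0, "rz": 0, "gripper": 1}, {"dx": -31, "dy": 1, "dz": 0, "rx": 0, "ry": 0, "rz": 0, "gripper": 1}, {"dx": -35, "dy": 1, "dz": 0, "rx": 0, "ry": 0, "rz": 0, "gripper": 1}]}}

```text
t: 2.92
eef_pos: [0.4417, -0.0527, 0.0946]
ee_rot: [-3.142, 0.0, 2.798]
force: [-1.1, 0.6, 1.4]
width: 0.0007
gripper_force: 0.7
```

Run:
```python
from h import *
s=st()
f=grab('scene')
c=f['frame'][150:290,200:400,::-1]; cv2.imwrite('pics/s2.png',cv2.resize(c,None,fx=4,fy=4,interpolation=cv2.INTER_CUBIC))
```

```text
t 2.92 p [441.7 -52.7  94.6] [-3.142  0.     2.798] F [-1.1  0.6  1.4] q [ 0.33  0.15 -0.68  0.   -0.74 -2.24]
```

View pics/s2.png

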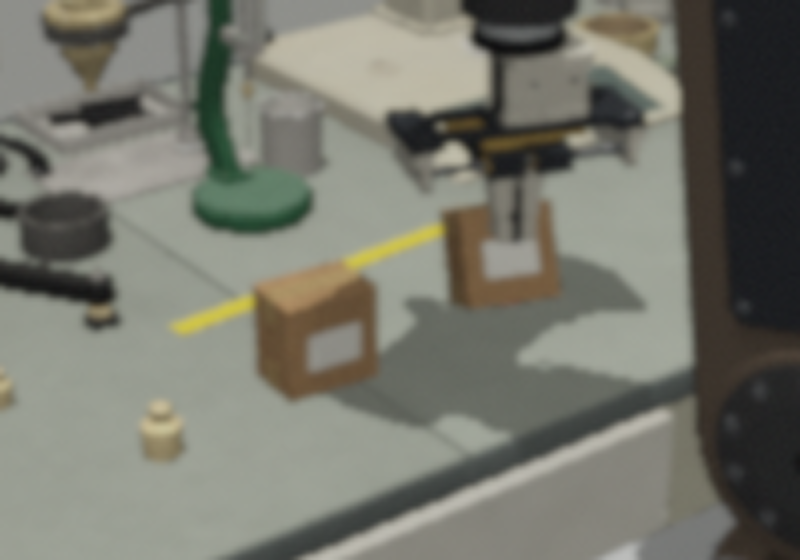

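The right carton, around (500,255), is tilting as expected, so I'll continue past balance.

{"op": "jog_arm", "data": {"targets": [{"dx": -4, "dy": 0, "dz": 0, "rx": 0, "ry": 0, "rz": 0, "gripper": 1}, {"dx": -8, "dy": 0, "dz": 0, "rx": 0, "ry": 0, "rz": 0, "gripper": 1}, {"dx": -12, "dy": 0, "dz": 0, "rx": 0, "ry": 0, "rz": 0, "gripper": 1}, {"dx": -16, "dy": 0, "dz": 0, "rx": 0, "ry": 0, "rz": 0, "gripper": 1}, {"dx": -19, "dy": 0, "dz": 0, "rx": 0, "ry": 0, "rz": 0, "gripper": 1}, {"dx": -21, "dy": 0, "dz": 0, "rx": 0, "ry": 0, "rz": 0, "gripper": 1}, {"dx": -22, "dy": 0, "dz": 0, "rx": 0, "ry": 0, "rz": 0, "gripper": 1}, {"dx": -22, "dy": 0, "dz": 0, "rx": 0, "ry": 0, "rz": 0, "gripper": 1}]}}

```text
t: 3.63
eef_pos: [0.4621, -0.0599, 0.0945]
ee_rot: [-3.142, -0.0, 2.798]
force: [-0.5, -0.5, 0.1]
width: 0.0003
gripper_force: 0.0
```

Run:
```python
from h import *
s=st()
f=grab('scene')
c=f['frame'][150:290,200:400,::-1]; cv2.imwrite('pics/s3.png',cv2.resize(c,None,fx=4,fy=4,interpolation=cv2.INTER_CUBIC))
W=pts(f)
hsv=cv2.cvtColor(f['frame'],cv2.COLOR_RGB2HSV)
m=(hsv[...,0]<24)&(hsv[...,1]>80)&(W[...,0]>.38)&(W[...,0]<.65)&(W[...,1]>-.2)&(W[...,1]<.03)
print(np.percentile(W[m]*1000,[2,50,98],axis=0).round())
rel(s,[470,20,150],3.09);rel(s,[414,131,150],3.09);rel(s,[414,131,94],3.09)
```

```text
t 3.63 p [462.1 -59.9  94.5] [-3.142 -0.     2.798] F [-0.5 -0.5  0.1] q [ 0.3   0.18 -0.64  0.   -0.75 -2.21]
[[430. -98.   4.]
 [486. -53.  43.]
 [556. -17. 175.]]
d [ 19.5  77.9 -55.5] r [-0.    -0.    -0.292]
d [109.6 163.6 -55.5] r [-0.    -0.    -0.292]
d [109.6 163.6   0.5] r [-0.    -0.    -0.292]
```

View pics/s3.png

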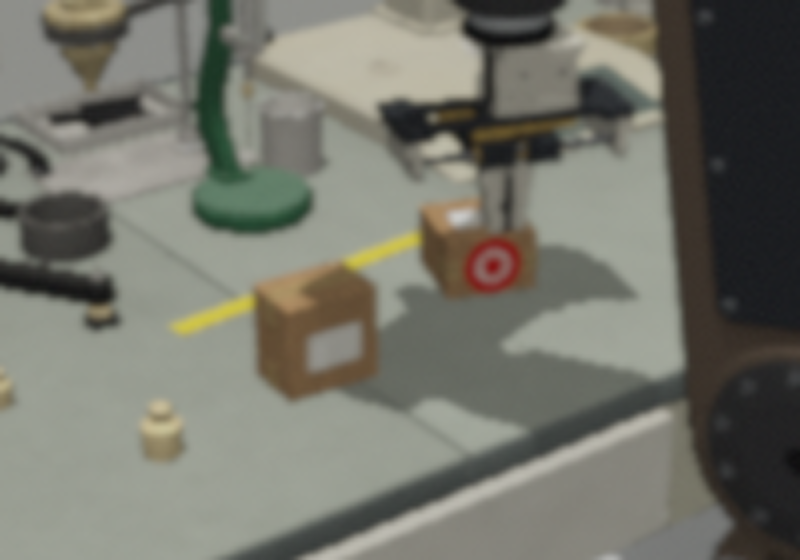

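The right carton now lies on its back, showing the red stamp at (493,265), so it is the stamped one. Next is the left carton.

{"op": "jog_arm", "data": {"targets": [{"dx": 4, "dy": 0, "dz": -35, "rx": 0, "ry": 0, "rz": 0, "gripper": 1}, {"dx": 20, "dy": 25, "dz": -55, "rx": 0, "ry": 0, "rz": -0.1, "gripper": 1}, {"dx": 42, "dy": 57, "dz": -55, "rx": 0, "ry": 0, "rz": -0.2, "gripper": 1}, {"dx": 64, "dy": 90, "dz": -55, "rx": 0, "ry": 0, "rz": -0.292, "gripper": 1}, {"dx": 87, "dy": 124, "dz": -55, "rx": 0, "ry": 0, "rz": -0.292, "gripper": 1}, {"dx": 110, "dy": 150, "dz": -55, "rx": 0, "ry": 0, "rz": -0.292, "gripper": 1}, {"dx": 110, "dy": 164, "dz": -36, "rx": 0, "ry": 0, "rz": -0.292, "gripper": 1}, {"dx": 110, "dy": 164, "dz": -20, "rx": 0, "ry": 0, "rz": -0.292, "gripper": 1}]}}

```text
t: 4.35
eef_pos: [0.4143, 0.1353, 0.1152]
ee_rot: [3.139, 0.003, 3.095]
force: [0.5, -0.1, 0.0]
width: 0.0006
gripper_force: 0.0
```

Run:
```python
from h import *
s=st();rel(s,[414,131,94],3.09)
f=grab('top');W=pts(f);cartons(f,W)
```

```text
t 4.35 p [414.3 135.3 115.2] [3.139e+00 3.000e-03 3.095e+00] F [ 0.5 -0.1  0. ] q [ 0.77  0.1  -0.68  0.   -0.79 -2.39]
d [ 0.2 -4.4 21.2] r [0.003 0.003 0.005]
```

{"op": "jog_arm", "data": {"targets": [{"dx": 0, "dy": 0, "dz": 12, "rx": 0, "ry": 0, "rz": 0, "gripper": 1}, {"dx": 0, "dy": 0, "dz": 20, "rx": 0, "ry": 0, "rz": 0, "gripper": 1}, {"dx": -4, "dy": 0, "dz": 20, "rx": 0, "ry": 0, "rz": 0, "gripper": 1}, {"dx": -8, "dy": 0, "dz": 20, "rx": 0, "ry": 0, "rz": 0, "gripper": 1}, {"dx": -12, "dy": 0, "dz": 20, "rx": 0, "ry": 0, "rz": 0, "gripper": 1}, {"dx": -16, "dy": 0, "dz": 20, "rx": 0, "ry": 0, "rz": 0, "gripper": 1}, {"dx": -20, "dy": 0, "dz": 20, "rx": 0, "ry": 0, "rz": 0, "gripper": 1}, {"dx": -24, "dy": 0, "dz": 20, "rx": 0, "ry": 0, "rz": 0, "gripper": 1}]}}

```text
t: 5.07
eef_pos: [0.4383, 0.1303, 0.095]
ee_rot: [3.141, 0.001, 3.09]
force: [-0.5, 0.6, 1.6]
width: 0.0011
gripper_force: 0.5
```

{"op": "jog_arm", "data": {"targets": [{"dx": -4, "dy": 0, "dz": 0, "rx": 0, "ry": 0, "rz": 0, "gripper": 1}, {"dx": -8, "dy": 0, "dz": 0, "rx": 0, "ry": 0, "rz": 0, "gripper": 1}, {"dx": -12, "dy": 0, "dz": 0, "rx": 0, "ry": 0, "rz": 0, "gripper": 1}, {"dx": -16, "dy": 0, "dz": 0, "rx": 0, "ry": 0, "rz": 0, "gripper": 1}, {"dx": -20, "dy": 0, "dz": 0, "rx": 0, "ry": 0, "rz": 0, "gripper": 1}, {"dx": -24, "dy": 0, "dz": 0, "rx": 0, "ry": 0, "rz": 0, "gripper": 1}, {"dx": -28, "dy": 0, "dz": 0, "rx": 0, "ry": 0, "rz": 0, "gripper": 1}, {"dx": -30, "dy": 0, "dz": 0, "rx": 0, "ry": 0, "rz": 0, "gripper": 1}]}}

```text
t: 5.73
eef_pos: [0.4681, 0.1289, 0.0945]
ee_rot: [-3.142, 0.0, 3.09]
force: [-0.6, 0.8, -0.3]
width: 0.0002
gripper_force: 0.0
```

Run:
```python
from h import *
s=st()
f=grab('scene');W=pts(f)
c=f['frame'][150:290,200:400,::-1]; cv2.imwrite('pics/s4.png',cv2.resize(c,None,fx=4,fy=4,interpolation=cv2.INTER_CUBIC))
hsv=cv2.cvtColor(f['frame'],cv2.COLOR_RGB2HSV)
m=(hsv[...,0]<24)&(hsv[...,1]>80)&(W[...,0]>.38)&(W[...,0]<.65)&(W[...,1]>.06)&(W[...,1]<.2)&(W[...,2]<.12)
print(np.percentile(W[m]*1000,[2,50,98],axis=0).round())
```

```text
t 5.73 p [468.1 128.9  94.5] [-3.142  0.     3.09 ] F [-0.6  0.8 -0.3] q [ 0.67  0.21 -0.6   0.   -0.76 -2.3 ]
[[458.  95.  10.]
 [479. 153.  49.]
 [533. 168.  86.]]
```

View pics/s4.png

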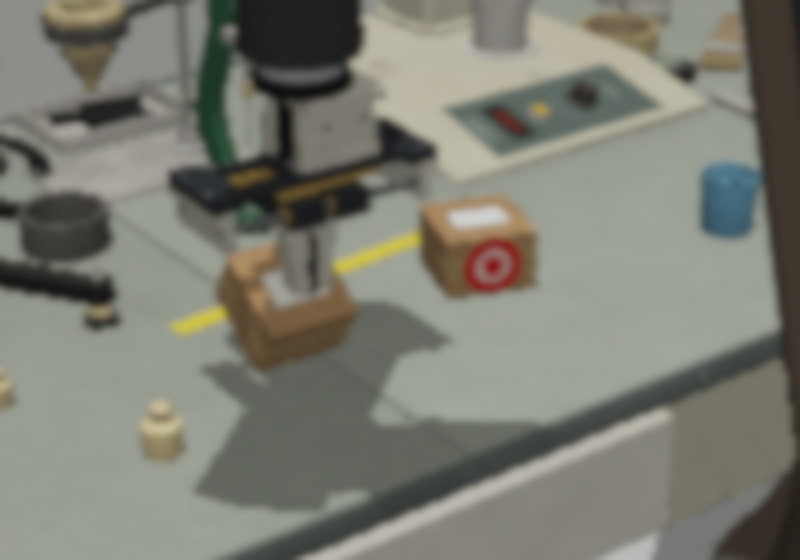

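The left carton, around (290,310), is past balance and falling. I'll hold briefly, then rise and swing clear.

{"op": "jog_arm", "data": {"targets": [{"dx": -3, "dy": 0, "dz": 0, "rx": 0, "ry": 0, "rz": 0, "gripper": 1}, {"dx": -5, "dy": 0, "dz": 0, "rx": 0, "ry": 0, "rz": 0, "gripper": 1}, {"dx": -5, "dy": 0, "dz": 0, "rx": 0, "ry": 0, "rz": 0, "gripper": 1}, {"dx": -5, "dy": 0, "dz": 0, "rx": 0, "ry": 0, "rz": 0, "gripper": 1}, {"dx": -5, "dy": 0, "dz": 0, "rx": 0, "ry": 0, "rz": 0, "gripper": 1}, {"dx": 0, "dy": 0, "dz": -20, "rx": 0, "ry": 0, "rz": 0, "gripper": 1}, {"dx": 25, "dy": 0, "dz": -40, "rx": 0, "ry": 0, "rz": 0, "gripper": 1}, {"dx": 50, "dy": 0, "dz": -55, "rx": 0, "ry": 0, "rz": 0, "gripper": 1}]}}

```text
t: 6.45
eef_pos: [0.4176, 0.1314, 0.1503]
ee_rot: [-3.141, 0.0, 3.089]
force: [-0.2, 0.4, 0.3]
width: 0.0006
gripper_force: 0.0
```

Run:
```python
from h import *
s=st()
f=grab('top');W=pts(f);cartons(f,W,.042,.07)
f=grab('scene');W=pts(f)
c=f['frame'][150:290,200:400,::-1]; cv2.imwrite('pics/s5.png',cv2.resize(c,None,fx=4,fy=4,interpolation=cv2.INTER_CUBIC))
hsv=cv2.cvtColor(f['frame'],cv2.COLOR_RGB2HSV)
for a,b in((.06,.2),(-.15,.0)):
    m=((hsv[...,0]<24)|(hsv[...,2]>150))&(W[...,0]>.38)&(W[...,0]<.65)&(W[...,1]>a)&(W[...,1]<b)&(abs(W[...,2]-.055)<.008)
    r=cv2.minAreaRect((W[m][:,:2]*1000).astype(np.float32));print(m.sum(),r,cv2.boxPoints(r).round().tolist())
m=((hsv[...,0]<8)|(hsv[...,0]>172))&(hsv[...,1]>140)&(W[...,0]>.4)&(W[...,0]<.6)&(abs(W[...,1])<.25)&(W[...,2]<.06)
print('stamp',W[m].mean(0).round(4),m.sum())
```

```text
t 6.45 p [417.6 131.4 150.3] [-3.141  0.     3.089] F [-0.2  0.4  0.3] q [ 0.76  0.06 -0.63  0.   -0.89 -2.38]
252 [531. 123.] [77. 80.] 88.5 55.0 [548. 115.  54.] [[490.0, 86.0], [570.0, 84.0], [572.0, 161.0], [492.0, 163.0]]
448 [523. -80.] [79. 81.] 70.9 54.0 [522. -80.  54.] [[472.0, -104.0], [548.0, -131.0], [574.0, -56.0], [497.0, -30.0]]
352 ((528.0860595703125, 124.69766998291016), (83.23577117919922, 84.5692138671875), 86.39236450195312) [[483.0, 86.0], [568.0, 81.0], [573.0, 164.0], [489.0, 169.0]]
293 ((521.4008178710938, -81.48696899414062), (83.40247344970703, 90.87535858154297), 70.489013671875) [[465.0, -106.0], [550.0, -136.0], [578.0, -57.0], [492.0, -27.0]]
stamp [ 0.4836 -0.067   0.0277] 85
```

View pics/s5.png

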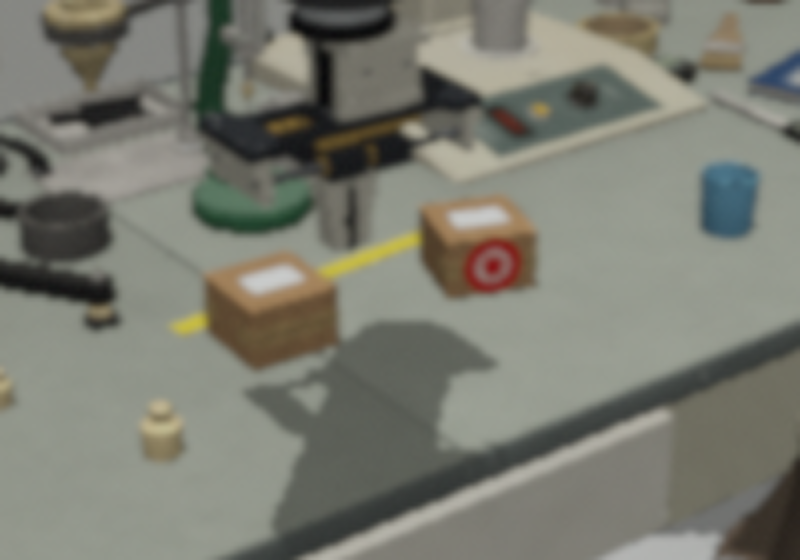

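Both cartons lie on their backs, with the stamp at (493,265). The stamped carton's centre is (523,-80) and its yaw is about -19°. The other carton is about 63 mm short of the line. Next I'll push the stamped one straight across the line, with the fingers part open.

Run:
```python
from h import *
s=st()
rel(s,[445,-88,110],-3.063);rel(s,[447,-88,40],-3.063)
```

```text
t 6.55 p [416.  131.5 151.7] [3.139e+00 2.000e-03 3.091e+00] F [ 0.5 -0.6 -0.7] q [ 0.76  0.05 -0.63 -0.   -0.89 -2.38]
d [ -39.9 -217.9   41.2] r [ 0.003  0.002 -0.129]
d [ -41.8 -218.   111.2] r [ 0.003  0.002 -0.129]
```

{"op": "jog_arm", "data": {"targets": [{"dx": -6, "dy": -36, "dz": 6, "rx": 0, "ry": 0, "rz": -0.06, "gripper": 0.66}, {"dx": -12, "dy": -72, "dz": 12, "rx": 0, "ry": 0, "rz": -0.13, "gripper": 0.66}, {"dx": -20, "dy": -110, "dz": 18, "rx": 0, "ry": 0, "rz": -0.13, "gripper": 0.66}, {"dx": -28, "dy": -148, "dz": 25, "rx": 0, "ry": 0, "rz": -0.13, "gripper": 0.66}, {"dx": -34, "dy": -184, "dz": 33, "rx": 0, "ry": 0, "rz": -0.13, "gripper": 0.66}, {"dx": -40, "dy": -218, "dz": 41, "rx": 0, "ry": 0, "rz": -0.13, "gripper": 0.66}, {"dx": -40, "dy": -218, "dz": 62, "rx": 0, "ry": 0, "rz": -0.13, "gripper": 0.66}, {"dx": -40, "dy": -218, "dz": 85, "rx": 0, "ry": 0, "rz": -0.13, "gripper": 0.66}]}}

```text
t: 7.22
eef_pos: [0.4473, -0.0904, 0.0643]
ee_rot: [3.141, 0.002, -3.067]
force: [-0.3, 1.8, -1.5]
width: 0.0296
gripper_force: 0.0
```

Run:
```python
from h import *
s=st();print(s['width'])
rel(s,[447,-88,40],-3.063)
```

```text
t 7.22 p [447.3 -90.4  64.3] [ 3.141e+00  2.000e-03 -3.067e+00] F [-0.3  1.8 -1.5] q [ 0.23  0.22 -0.69  0.   -0.66 -1.73]
0.029563877758656966
d [ 0.1  2.4 24.3] r [ 0.     0.002 -0.004]
```

{"op": "jog_arm", "data": {"targets": [{"dx": 0, "dy": 0, "dz": 15, "rx": 0, "ry": 0, "rz": 0, "gripper": 0.66}, {"dx": 0, "dy": 0, "dz": 25, "rx": 0, "ry": 0, "rz": 0, "gripper": 0.66}, {"dx": -6, "dy": 0, "dz": 25, "rx": 0, "ry": 0, "rz": 0, "gripper": 0.66}, {"dx": -12, "dy": 0, "dz": 25, "rx": 0, "ry": 0, "rz": 0, "gripper": 0.66}, {"dx": -18, "dy": 0, "dz": 25, "rx": 0, "ry": 0, "rz": 0, "gripper": 0.66}, {"dx": -24, "dy": 0, "dz": 25, "rx": 0, "ry": 0, "rz": 0, "gripper": 0.66}, {"dx": -30, "dy": 0, "dz": 25, "rx": 0, "ry": 0, "rz": 0, "gripper": 0.66}, {"dx": -36, "dy": 0, "dz": 25, "rx": 0, "ry": 0, "rz": 0, "gripper": 0.66}]}}

```text
t: 7.88
eef_pos: [0.4833, -0.0853, 0.0401]
ee_rot: [3.141, 0.001, -3.063]
force: [-1.8, -0.4, 0.3]
width: 0.0296
gripper_force: 0.7
```

{"op": "jog_arm", "data": {"targets": [{"dx": -6, "dy": 0, "dz": 0, "rx": 0, "ry": 0, "rz": 0, "gripper": 0.66}, {"dx": -12, "dy": 0, "dz": 0, "rx": 0, "ry": 0, "rz": 0, "gripper": 0.66}, {"dx": -18, "dy": 0, "dz": 0, "rx": 0, "ry": 0, "rz": 0, "gripper": 0.66}, {"dx": -24, "dy": 0, "dz": 0, "rx": 0, "ry": 0, "rz": 0, "gripper": 0.66}, {"dx": -30, "dy": 0, "dz": 0, "rx": 0, "ry": 0, "rz": 0, "gripper": 0.66}, {"dx": -36, "dy": 0, "dz": 0, "rx": 0, "ry": 0, "rz": 0, "gripper": 0.66}, {"dx": -40, "dy": 0, "dz": 0, "rx": 0, "ry": 0, "rz": 0, "gripper": 0.66}, {"dx": -42, "dy": 0, "dz": 0, "rx": 0, "ry": 0, "rz": 0, "gripper": 0.66}]}}

```text
t: 8.55
eef_pos: [0.525, -0.0821, 0.0395]
ee_rot: [3.142, 0.0, -3.063]
force: [-1.2, -1.0, 1.4]
width: 0.0295
gripper_force: 0.6
```

```bash
cat >> h.py <<'E'
def lf(x,y,a=.078): return (x-604.5)*np.cos(a)+(y+2.5)*np.sin(a), -(x-604.5)*np.sin(a)+(y+2.5)*np.cos(a)
E
python3 - <<'E'
from h import *
s=st();print('tcp lf',lf(*(np.array(s['eef_pos'])[:2]*1000)))
f=grab('top');W=pts(f);cartons(f,W,.042,.07)
f=grab('scene');W=pts(f)
c=f['frame'][150:290,200:400,::-1]; cv2.imwrite('pics/s6.png',cv2.resize(c,None,fx=4,fy=4,interpolation=cv2.INTER_CUBIC))
E
```

```text
t 8.55 p [525.  -82.1  39.5] [ 3.142  0.    -3.063] F [-1.2 -1.   1.4] q [ 0.21  0.36 -0.55  0.   -0.66 -1.71]
tcp lf (np.float64(-85.49324117129379), np.float64(-73.18086163374915))
```

View pics/s6.png

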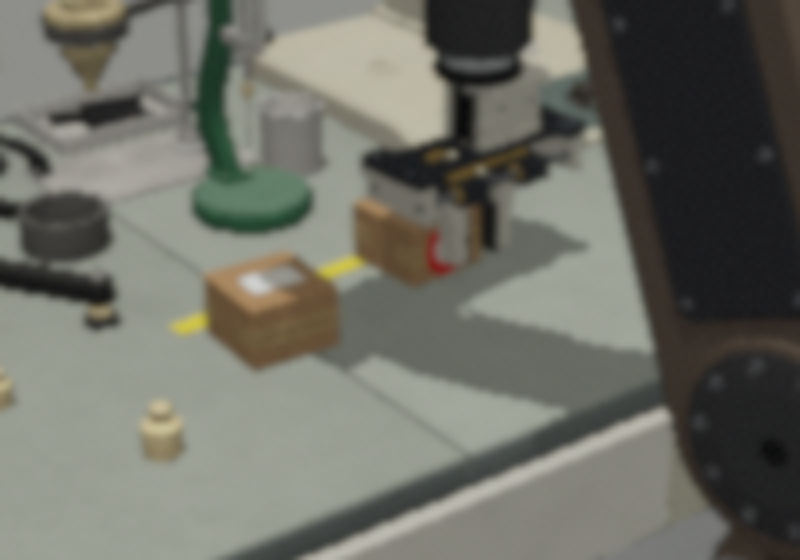

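The stamped carton, around (420,240), has squared up to the fingers and is moving straight toward the line. I'll push most of the remaining distance, back off, and measure.

{"op": "jog_arm", "data": {"targets": [{"dx": -6, "dy": 0, "dz": 0, "rx": 0, "ry": 0, "rz": 0, "gripper": 0.66}, {"dx": -12, "dy": 0, "dz": 0, "rx": 0, "ry": 0, "rz": 0, "gripper": 0.66}, {"dx": -18, "dy": 0, "dz": 0, "rx": 0, "ry": 0, "rz": 0, "gripper": 0.66}, {"dx": -24, "dy": 0, "dz": 0, "rx": 0, "ry": 0, "rz": 0, "gripper": 0.66}, {"dx": -29, "dy": 0, "dz": 0, "rx": 0, "ry": 0, "rz": 0, "gripper": 0.66}, {"dx": -33, "dy": 0, "dz": 0, "rx": 0, "ry": 0, "rz": 0, "gripper": 0.66}, {"dx": -35, "dy": 0, "dz": 0, "rx": 0, "ry": 0, "rz": 0, "gripper": 0.66}, {"dx": -35, "dy": 0, "dz": 0, "rx": 0, "ry": 0, "rz": 0, "gripper": 0.66}]}}

```text
t: 9.32
eef_pos: [0.5597, -0.0794, 0.0395]
ee_rot: [-3.142, 0.001, -3.063]
force: [-1.0, 0.8, 0.4]
width: 0.0296
gripper_force: 0.0
```

{"op": "jog_arm", "data": {"targets": [{"dx": 10, "dy": 0, "dz": 0, "rx": 0, "ry": 0, "rz": 0, "gripper": 0.66}, {"dx": 35, "dy": 0, "dz": 0, "rx": 0, "ry": 0, "rz": 0, "gripper": 0.66}, {"dx": 70, "dy": 0, "dz": -15, "rx": 0, "ry": 0, "rz": 0, "gripper": 0.66}, {"dx": 95, "dy": 0, "dz": -40, "rx": 0, "ry": 0, "rz": 0, "gripper": 0.66}, {"dx": 110, "dy": -20, "dz": -70, "rx": 0, "ry": 0, "rz": 0, "gripper": 0.66}, {"dx": 110, "dy": -55, "dz": -85, "rx": 0, "ry": 0, "rz": 0, "gripper": 0.66}, {"dx": 110, "dy": -90, "dz": -85, "rx": 0, "ry": 0, "rz": 0, "gripper": 0.66}, {"dx": 110, "dy": -120, "dz": -85, "rx": 0, "ry": 0, "rz": 0, "gripper": 0.66}]}}

```text
t: 9.98
eef_pos: [0.4589, -0.2091, 0.1266]
ee_rot: [-3.141, 0.005, -3.062]
force: [0.9, -0.2, -0.7]
width: 0.0296
gripper_force: 0.0
```

Run:
```python
from h import *
s=st()
f=grab('top');W=pts(f);cartons(f,W,.042,.07)
c=f['frame'][150:290,120:460,::-1]; cv2.imwrite('pics/t2.png',cv2.resize(c,None,fx=2.3,fy=2.3,interpolation=cv2.INTER_CUBIC))
```

```text
t 9.98 p [ 458.9 -209.1  126.6] [-3.141  0.005 -3.062] F [ 0.9 -0.2 -0.7] q [-0.04  0.2  -0.53  0.   -0.84 -1.45]
282 [622. -53.] [62. 80.] 1.6 54.0 [627. -53.  54.] [[590.0, -14.0], [592.0, -94.0], [654.0, -92.0], [652.0, -13.0]]
433 [531. 124.] [79. 79.] 87.1 55.0 [531. 124.  54.] [[490.0, 87.0], [569.0, 83.0], [573.0, 161.0], [494.0, 165.0]]
```

View pics/t2.png

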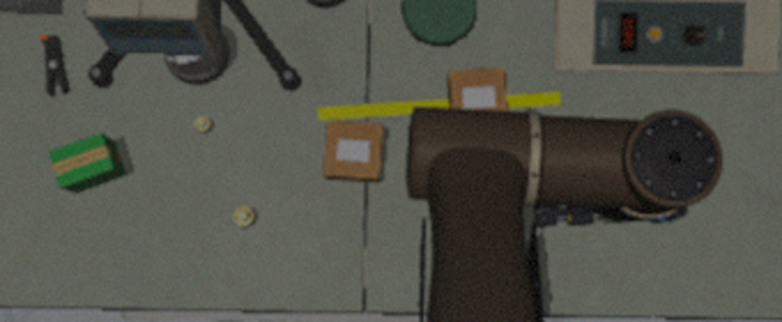

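The stamped carton sits on the line at (478,95): its far edge is at x=653, so its centre is about 5 mm past the line's centre line. The other carton is at (353,152), about 63 mm short. The gripper is clear, and the cup is hidden under the arm but was never approached at its height.

Run:
```python
from h import *
print(arm.job_done())
```

```text
the job is handed in; nothing more can be done
None
```

The job is handed in: both cartons lie on their backs, the stamped one (originally the right-hand carton) is centred about 5 mm beyond the dispatch line's centre line, and the other lies about 63 mm short of it; no verdict came back.

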